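# Let out the spring-button bench stop and load the bored block

## Robot

A 7-joint arm with a two-finger parallel gripper is mounted at the origin on a cart in front of the work surface, level with it; the furniture and walls round the work are solid. World frame = base frame: x ahead of the robot, y to its left, z up, the work surface at z = 0. Lengths are in m, angles in rad, forces in N, time in s.
With the tool pointing down it reaches from about 0.425 to 0.875 m from the base axis. Payload 8.4 kg.
Tool frame: the origin (TCP) lies on the mounting face of the last link; the fingertips stand 182 mm ahead of it and the grasp point (between the pads) lies ahead of it (robot.grip_point_offset is the y of the grasp point in the tool frame, in m); y points along the fingers, x is the direction in which the jaws open and shut, and the axes are right-handed (so a half turn about y gives the same grasp; the last joint's range is limited). The gripper opens to 87 mm and grips with 3 to 60 N. Pads are 19 mm wide; open, the fingers measure 117 mm over their backs; the gripper's body (75 mm by 190 mm) begins 51 mm behind the grasp point.
Start: joints at [1.239, 0.333, 0.04, 1.465, -0.013, 1.343, -0.059], TCP at [0.15, -0.632, 0.405] pointing down, gripper open.
Joint ranges: [-2.58, 2.58], [-0.38, 2.09], [-1.3, 1.39], [0.25, 2.4], [-1.5, 4.64], [0.08, 2.09], [-2.65, 2.65]. Speed limits (rad/s): [2.22, 2.22, 2.79, 2.79, 3.14, 3.14, 3.14].

## Interface

Orientations are given as a 3x3 rotation matrix whose columns are the frame's x, y, z axes.
In Python, from rig import robot gives the robot as it stands.
- The arm moves only by the tool play_rows, never from a script. Its argument "targets" is a list of rows, each a list of 6 numbers: the shift along the world's x, y, z in m, then the turn, a rotation vector about the world's x, y, z in rad. A call has 1 to 10 rows; each row shifts and turns the pose as measured when the row begins; what a row does not reach is not made up. A row lasts 1/8 s, in which the tool goes at most 62.5 mm and 10.7 degrees, less where a joint would pass 70% of its speed; a pose out of reach is approached as far as the arm can. A call is refused whole if a number of a shift passes 0.0625 or a number of a turn 0.188, either way. A call with a gripper value outside its range is refused whole. "jaw" is the gripper's target within -1 to 1 (fully open at 1, half-way at 0, shut at -1), set as the call begins (left out, the last holds). The fingers move at their own pace and stop on an object; the grip force is fixed at half the most. Time passes only in rows, so rows that do not move let the fingers close. It gives the time, the measured TCP pose, the force and the opening at its end, in the units of the state.
- robot.sense(): the state, without advancing time (a new reading comes with each control period).
- robot.snapshot(name): name is "side" or "top" or "wrist"; returns the picture (480x640x3 uint8, red, green, blue); there is no depth.
- robot.get_calibration(name): a dict with "fov_y" (degrees; the focal length in pixels is half the picture's height over the tangent of half this angle, whatever the lens; pixels are square), "cx", "cy" (the principal point, pixels), "R" (3x3) and "t" (3): a world point X has camera coordinates R X + t. Camera axes: x right, y down, z forward; pixel columns grow to the right and rows downward; lengths in m; the calibration is good to about 2 mm. A picture is of the moment at which its call begins: read the wrist's pose just before it. get_calibration takes no time and is no camera call; for the wrist camera it gives the pose at the moment of the call.
- robot.hand_in(): hands the job in, once; it reports no verdict.
The state is a dict: "time_s": time; "joint_positions": joint angles; "joint_vel": joint speeds; "effort": joint torques, N m; "ee_pos": TCP position; "tcp_rot": TCP orientation; "wrist_force": force on the tool from outside, world axes, zero at the start; "moment": the same for the moment, N m; "opening": finger opening in m.
Only numpy, scipy, OpenCV 4.12 (cv2) and the standard library are available. Lean on these libraries where they do the work, as an engineer would, in place of code of your own. Each camera call takes 0.05 s, during which the arm holds its last target.

## Task

Let out the bench stop to its next hole: press its spring button in, push the sliding tube away from the wooden fence by its thumb tab and let the button pop all the way up through the hole in the brass plate. Then lay the small bored wood block, the one lying in the open on the right of the stop, flat between the cork-faced pad and the fence, lengthwise along the stop, and let go of it. Go by feel and be gentle with the stop, never pushing on it with more than 20 N, and leave everything else on the table where it is.

Things in the scene. Friction and masses are not known exactly. Their poses are not given: they have to be found in the camera images.
- stop_base: bench stop, fixed to the table: pale wooden board 80 x 258 x 12 mm carrying a sliding square tube on a steel bar, and a wooden fence. Origin on the table surface directly under the spring button; x runs across the board, y along it towards the fence, z up. The board spans y = -122 to +136 mm
- fence_foot (a point): middle of the foot of the fence's inner face, on the board's top, 12 mm above the table; axes as stop_base. The fence is 60 mm wide, 12 mm thick, its top 42 mm above the table; its inner face is 120 mm from the button (stop_base y = +120)
- post_top (a point): top of the fixed dark post (40 x 12 mm, 42 mm high) that holds the bar at the end away from the fence, at stop_base y = -112 mm
- stop_slide (a joint): how far the tube has been slid away from the fence (to -y of stop_base), m: 0 at the start, end stop at 0.078. Friction about 2 N. The button locks it at 0. Once freed, the tube slides until the button pops up in the second hole, 44 to 68 mm on (different each time), and is then locked hard, with 1 mm of play either way. Gap between pad and fence: 20 mm + this value
- tube_top (a point): point on the tube's flat top (41 mm above the table) at the centre of its first hole, 14 mm wide; moves with the tube. Aluminium tube 28 mm wide, 118 mm long, wall 2.5 mm, from 26 mm behind this point to 92 mm towards the fence. The second hole, 14 mm, is in a brass plate 24 x 43 mm, 0.5 mm proud of the top, screwed on with its hole 44 to 68 mm from this one towards the fence
- pad_face (a point): middle of the upper edge of the pad's cork face, which looks to the fence, 41 mm above the table, 100 mm from the first hole. The pad (44 mm wide, 8 mm thick) is fixed to the tube's end and moves with it
- stop_button (a joint): how far the spring button is pressed down, m: 0 fully up, at most 0.010. Spring: about 2.5 N at 0, 4 N at 5 mm, 5 N at 8 mm. Pressed level with the tube's top (5 mm), a sideways push of 5 to 10 N on the tube makes its round head slip under the 2.5 mm wall; pressed less, the tube stays locked. Under the tube it reads about 7.5 mm
- button_top (a point): top centre of the spring button: a round-headed steel pin 12 mm in diameter, 46 mm above the table when up, 5 mm over the tube's top. Goes down with the button but does not move with the tube
- tab_face (a point): thumb tab on the tube: dark upright tab 24 mm wide across the tube, 6 mm thick, rising 14 mm above the tube's top. This point is the middle of the upper edge of its face that looks to the fence, 9 mm from the first hole's centre: a fingertip against this face covers the button and can push the tube away from the fence. Moves with the tube
- bored_block: loose small brown wood block with a dark bored hole, 42 (its x) x 56 (its y) x 30 mm high, about 42 g; it lies in the open, right of the stop as the robot sees it (a similar offcut at the table's back edge is not it); origin at the centre of its underside, lies flat on the table, z up
- cork_block: bystander: loose cork sanding block 44 x 70 x 28 mm, larger than the bored block and without a hole; origin under its centre
- pencil_red: bystander: loose mechanical pencil 136 mm long; origin under its centre
- thumb_plane: bystander: loose little brass plane 25 x 60 x 34 mm; origin under its centre
- gouge: bystander: loose gouge 225 mm long; origin under its centre
- sanding_stick: bystander: loose thin sanding stick 148 mm long; origin under its centre
- block_small: bystander: loose plain wood offcut 36 x 40 x 26 mm, no hole; origin under its centre
Mind the look-alikes: they are no part of the job. What is shaped like the bored_block but orange or red is not meant.

How it is judged:
On the way, in this order (a step that is already met when the one before it is completed fails the run):
1. the button is pressed in and the tube is pushed off its first hole (value of joint stop_button above 0.005 m and value of joint stop_slide above 0.012 m), for 0.05 s.
2. the button has popped fully up through the second hole (value of joint stop_button below 0.0015 m and value of joint stop_slide above 0.04 m), for 0.2 s.
At the end, for the whole second after the job is handed in: The button is fully up (within 1.5 mm) in the second hole, the tube slid out more than 40 mm; the bored block lies still, upright and flat on the board (height within 3 mm, tilt under 0.1 rad) between pad and fence, lengthwise along the stop within 0.25 rad and within 15 mm of its centre line (all of step 2 and y of bored_block in the frame of fence_foot between -0.062 and -0.025 m and x of bored_block in the frame of fence_foot between -0.015 and 0.015 m and z of bored_block in the frame of fence_foot between -0.003 and 0.003 m and angle between the y axis of bored_block and the y axis of stop_base, either way round below 0.25 rad and angle between bored_block's own z axis and vertical below 0.1 rad and linear speed of bored_block below 0.01 m/s); the robot touches nothing.
It fails at once if the stop is forced: more than 22 N between the robot and the stop (contact force between any of the arm, the fingers and stop_base above 22 N).
It fails at once if a bystander is moved by more than 30 mm (distance of any of cork_block, pencil_red, thumb_plane, gouge, sanding_stick, block_small from where it was at the start of the episode above 0.03 m).
It also fails if it takes over 53 s, if anything falls off the work surface, if the arm or the gripper's body presses on something with over 40 N, if the wrist force passes 120 N, or if a joint passes its speed limit or range.

## Working session

There is one attempt and no reset: what is moved stays moved. The work goes in short steps, Python scripts to look and compute and a tool call to move; the robot and the scene stay as the last step left them, time stands still between calls to the robot, and variables do not carry over. Pictures are saved under pics/ and viewed, and the job is handed in when it is done.

Besides the shell and the picture viewer there is one more tool, called after "Request:" as name(argument=value, ...) on one line, values as JSON. play_rows: Moves the arm, as the interface text tells. Its arguments: {"type":"object","properties":{"targets":{"type":"array","items":{"type":"array","items":{"type":"number"}}},"jaw":{"type":"number"}},"required":["targets"]}

```bash
ls; mkdir -p pics; python3 - <<'E'
from rig import robot
import cv2,numpy as np
s=robot.sense();print(s, robot.grip_point_offset)
for n in("side","top","wrist"):
    c=robot.get_calibration(n);print(n,c)
    im=robot.snapshot(n);cv2.imwrite(f"pics/{n}0.png",im[:,:,::-1])
E
```

```text
pics
{'time_s': 0.0, 'joint_positions': array([ 1.23877612,  0.33390707,  0.03989823,  1.46623651, -0.01340428,
        1.3433167 , -0.05847851]), 'joint_vel': array([-1.34795721e-03, -6.08207825e-05, -3.98086873e-04, -3.67801582e-04,
        1.24329688e-03, -3.90800860e-04, -3.54671509e-04]), 'effort': array([-1.76001817e-03, -6.56351137e+01,  1.33433361e+00, -4.03799880e+01,
       -5.96467056e-02,  4.50038875e-02,  1.58695102e-04]), 'ee_pos': array([ 0.14990945, -0.63230393,  0.40387888]), 'tcp_rot': array([[ 2.30703358e-01, -4.77988014e-04,  9.73024014e-01],
       [-9.73022820e-01,  1.52837030e-03,  2.30703826e-01],
       [-1.59741467e-03, -9.99998718e-01, -1.12493083e-04]]), 'wrist_force': array([ 0.18334978, -0.56088339,  0.70880179]), 'moment': array([ 0.03316298,  0.00135053, -0.00306974]), 'opening': 0.08677754724436046} 0.1635
side {'fov_y': 57.27604490038951, 'cx': 321.601693562305, 'cy': 234.05879029026264, 'R': array([[ 0.99923994,  0.03877823, -0.00397458],
       [ 0.01849961, -0.56149104, -0.827276  ],
       [-0.03431199,  0.82657369, -0.56178165]]), 't': array([-0.53568299,  0.02686659,  1.07292589])}
top {'fov_y': 43.159115928161825, 'cx': 322.4744640857337, 'cy': 243.61587207150316, 'R': array([[ 0.00929846, -0.9998799 ,  0.01239816],
       [-0.98777836, -0.01111367, -0.15546833],
       [ 0.15558744, -0.01080102, -0.98776307]]), 't': array([-0.06178251,  0.54990038,  1.18738133])}
wrist {'fov_y': 59.80097793178931, 'cx': 315.8181343288598, 'cy': 239.77191016068528, 'R': array([[ 0.23086964, -0.97298305, -0.00178484],
       [-0.94186198, -0.22394473,  0.25048908],
       [-0.24412133, -0.05614925, -0.96811778]]), 't': array([-0.64893687, -0.03036659,  0.39015147])}
```

View pics/side0.png

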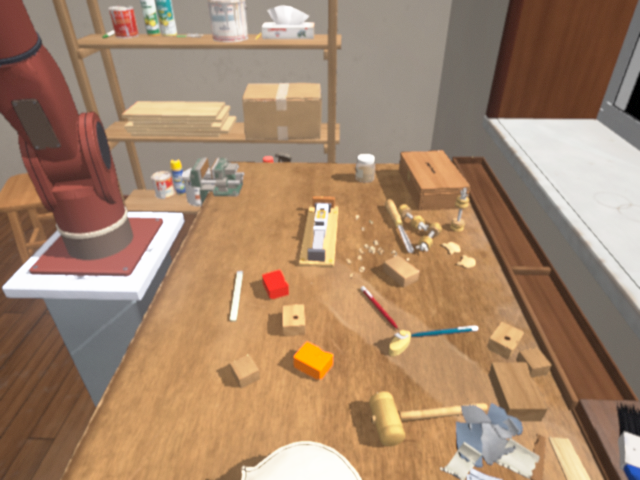

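View pics/top0.png

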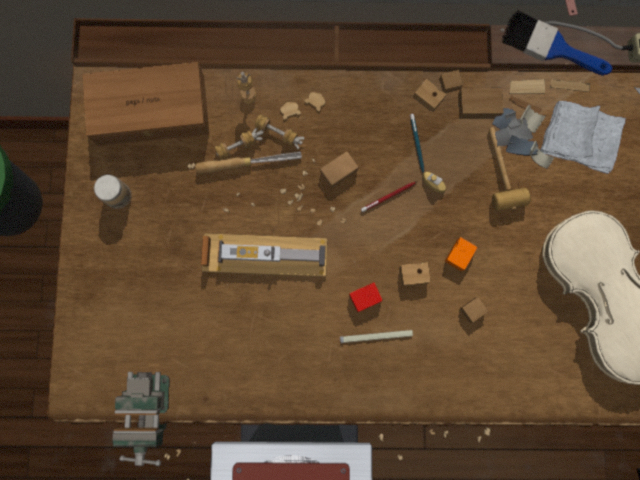

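The top view shows the stop at (265,255) with its fence at the left end, which is world +y. There are two brown blocks with holes. The one at (415,273) lies in the open right of the stop and fits the description. The one at (430,95) is at the back edge, so it is the look-alike. Red (366,297) and orange (461,254) are excluded. I'll confirm this in an enlarged crop.

```bash
python3 - <<'E'
import cv2,numpy as np
t=cv2.imread("pics/top0.png")
a=cv2.resize(t[225:285,195:335],None,fx=5.7,fy=5.7,interpolation=cv2.INTER_CUBIC)
b=cv2.resize(t[235:325,340:490],(420,252),interpolation=cv2.INTER_CUBIC)
c=cv2.resize(t[60:150,390:490],(280,252),interpolation=cv2.INTER_CUBIC)
o=np.zeros((600,800,3),np.uint8);o[:342,:798]=a[:342,:798];o[345:597,:420]=b;o[345:597,430:710]=c
cv2.imwrite("pics/crop1.png",o)
s=cv2.imread("pics/side0.png")
a=cv2.resize(s[190:275,290:350],None,fx=6,fy=6,interpolation=cv2.INTER_CUBIC)
b=cv2.resize(s[290:345,270:320],None,fx=6,fy=6,interpolation=cv2.INTER_CUBIC)
o=np.zeros((510,800,3),np.uint8);o[:510,:360]=a;o[:330,400:700]=b
cv2.imwrite("pics/crop2.png",o)
E
```

```text
(no output)
```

View pics/crop1.png

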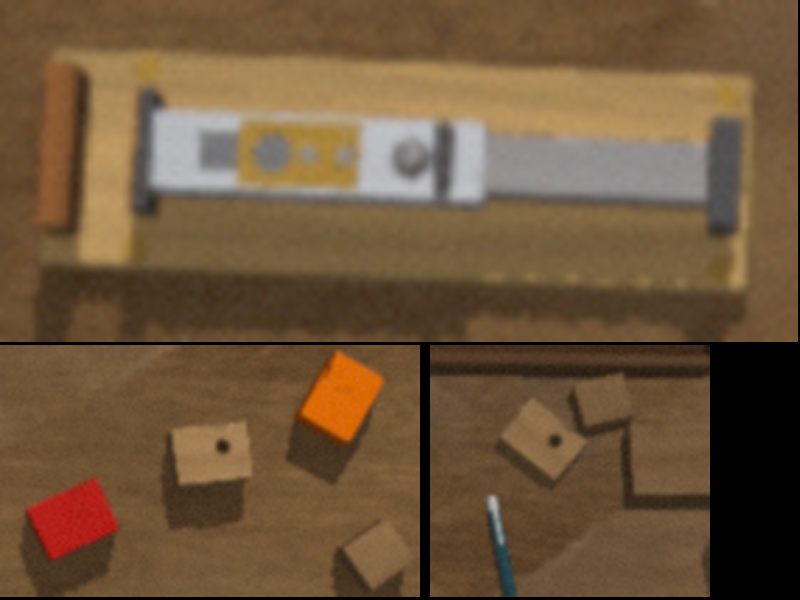

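View pics/crop2.png

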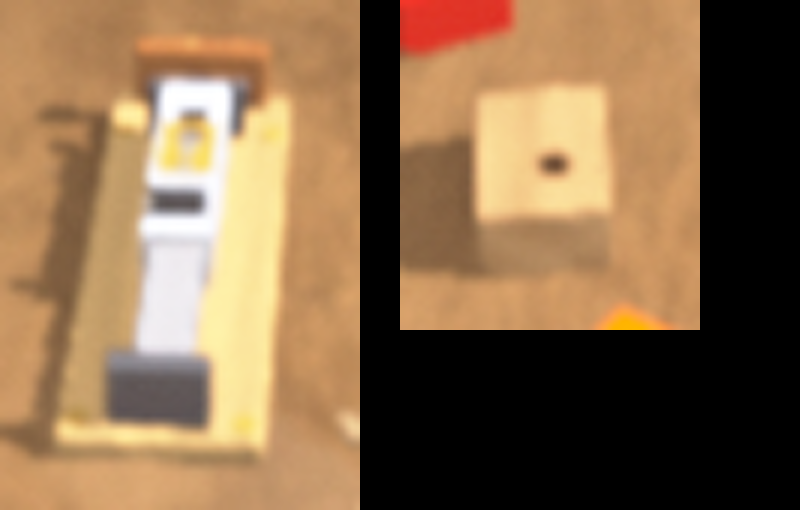

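View pics/wrist0.png

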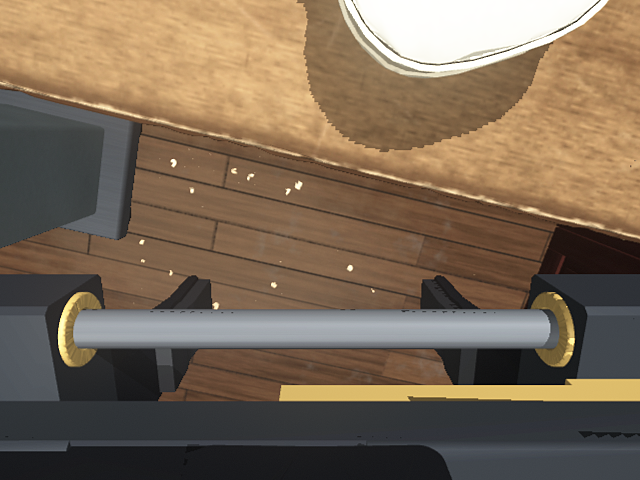

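```bash
cat > h.py <<'E'
import numpy as np,cv2
from rig import robot
def ray(name,uv,z,c=None):
    c=c or robot.get_calibration(name)
    f=240/np.tan(np.radians(c["fov_y"]/2))
    R=np.array(c["R"]);t=np.array(c["t"])
    o=-R.T@t
    d=R.T@np.array([(uv[0]-c["cx"])/f,(uv[1]-c["cy"])/f,1])
    return o+d*(z-o[2])/d[2]
def proj(name,X,c=None):
    c=c or robot.get_calibration(name)
    f=240/np.tan(np.radians(c["fov_y"]/2))
    p=np.array(c["R"])@X+np.array(c["t"])
    return np.array([c["cx"]+f*p[0]/p[2],c["cy"]+f*p[1]/p[2]])
E
python3 - <<'E'
from h import *
np.set_printoptions(precision=4,suppress=True)
C=robot.get_calibration("top");print("cam",-C["R"].T@C["t"])
k=lambda x,y:(195+x/5.7,225+y/5.7)
for n,p,z in [("button",(410,157),.045),("platehole",(272,152),.0415),("tab face top mid",(437,157),.055),("tube corner far pad",(150,108),.041),("tube near pad",(150,190),.041),("tube end far",(485,120),.041),("tube end near",(485,203),.041),
 ("post top",(724,175),.042),("fence top mid",(60,145),.042),("fence inner top far",(80,66),.042),("fence in near",(72,230),.042),("padface",(136,152),.041)]:
    print(n,ray("top",k(*p),z))
k2=lambda x,y:(340+x/2.8,235+(y-345)/2.8)
for p in [(170,428),(248,420),(252,473),(178,486)]: print("blk",ray("top",k2(*p),.03))
# block auto
t=cv2.imread("pics/top0.png")
hsv=cv2.cvtColor(t,cv2.COLOR_BGR2HSV)
print(hsv[268,410],hsv[279,410],hsv[255,420],hsv[290,410])
g=t[255:300,395:435,2];print(g[::2,::2])
E
```

```text
cam [ 0.359  -0.0428  1.2591]
button [0.5307 0.0558 0.045 ]
platehole [0.5325 0.1051 0.0415]
tab face top mid [0.5294 0.0456 0.055 ]
tube corner far pad [0.5479 0.149  0.041 ]
tube near pad [0.5185 0.1479 0.041 ]
tube end far [0.5449 0.0298 0.041 ]
tube end near [0.5151 0.0292 0.041 ]
post top [ 0.526  -0.0555  0.042 ]
fence top mid [0.5341 0.1802 0.042 ]
fence inner top far [0.5626 0.1742 0.042 ]
fence in near [0.5038 0.1748 0.042 ]
padface [0.532  0.1534 0.041 ]
blk [ 0.5109 -0.2165  0.03  ]
blk [ 0.5174 -0.2737  0.03  ]
blk [ 0.4786 -0.2759  0.03  ]
blk [ 0.4686 -0.2219  0.03  ]
[ 17 124 162] [ 16 123 159] [ 14 136 114] [ 14 131  70]
[[104 106 107 100 107 113 117 119 116 120 113 115 115 112 111 107 107 104
  106 105]
 [113 111 110 106 113 111 108 110 114 114 111 112 114 112 112 112 113 115
  115 113]
 [108 106 109 102 106 108 108 110 109 104 110 109 110 115 115 114 111 108
  107 117]
 [109 106 104 101 106 107 111 110 109 115 118 116 116 116 111 112 116 106
  113 110]
 [112 109 109 110 109 114 119 123 120 131 128 128 133 139 154 154 147 109
  113 113]
 [107 108 107 124 152 157 161 
[... 800 characters left out ...]
  88 113
  117 119]
 [109 104  73  64  65  87  75  75  71  71  69  69  71  69  70  73 103 112
  108 114]
 [108 104  71  62  67  66  58  67  65  64  66  66  68  70  71  72 106 107
  110 109]
 [105  99  71  66  69  70  69  70  72  68  68  72  68  71  69  72 105 113
  113 112]
 [102 102  72  65  67  68  70  73  71  70  71  73  70  71  72  72 105 115
  115 117]
 [114 110  83  70  71  73  71  73  78  73  74  72  72  70  77  71 107 115
  118 121]
 [115 113  85  76  77  72  76  75  76  71  71  74  75  73  74  73 112 114
  113 115]
 [115 115 100  74  72  72  69  73  74  73  74  75  70  73  77  90 116 121
  117 116]
 [115 118 107  76  75  81  83  83  73  81  82  83  97 106 110 117 116 114
  112 112]]
```

Request:
play_rows(targets=[[0.045,0.03,0,0,0,0.09],[0.045,0.03,0,0,0,0.09],[0.045,0.04,0,0,0,0.09],[0.04,0.045,0,0,0,0.09],[0.04,0.05,0,0,0,0.09],[0.04,0.05,0,0,0,0.09],[0.035,0.05,0,0,0,0.09],[0.03,0.05,0,0,0,0.09],[0.03,0.055,0,0,0,0.09],[0.025,0.055,0,0,0,0.09]], jaw=-1)

```text
time_s: 1.4
ee_pos: [0.5234, -0.1734, 0.4013]
tcp_rot: [[0.913, -0.004, 0.407], [-0.407, -0.002, 0.913], [-0.003, -1.0, -0.003]]
wrist_force: [0.6, -0.7, 0.5]
opening: 0.0015
```

Request:
play_rows(targets=[[0.005,0.05,-0.01,0,0,0.1],[0.005,0.05,-0.02,0,0,0.1],[0,0.05,-0.02,0,0,0.1],[0,0.05,-0.02,0,0,0.09],[0,0.035,-0.01,0,0,0.02],[0,0,0,0,0,0]])

```text
time_s: 2.15
ee_pos: [0.533, 0.0749, 0.3186]
tcp_rot: [[1.0, -0.002, -0.014], [0.014, -0.001, 1.0], [-0.002, -1.0, -0.001]]
wrist_force: [0.1, 0.2, 0.1]
opening: 0.0003
```

```bash
python3 - <<'E'
from h import *
np.set_printoptions(precision=4,suppress=True)
s=robot.sense();c=robot.get_calibration("wrist")
print(s["ee_pos"],s["tcp_rot"],s["wrist_force"],s["joint_positions"])
print("cam",-c["R"].T@c["t"])
cv2.imwrite("pics/w1.png",robot.snapshot("wrist")[:,:,::-1])
import pickle;pickle.dump(c,open("w1.pkl","wb"))
print(proj("wrist",np.array([.5307,.0555,.046]),c))
E
```

```text
[0.533  0.0749 0.3186] [[ 0.9999 -0.0024 -0.0142]
 [ 0.0142 -0.0007  0.9999]
 [-0.0025 -1.     -0.0007]] [0.1022 0.2448 0.1132] [ 0.3546  0.2339 -0.6507  1.8178  0.1549  1.1436 -0.3336]
cam [0.5323 0.1433 0.2988]
[312.4302 273.5764]
```

View pics/w1.png

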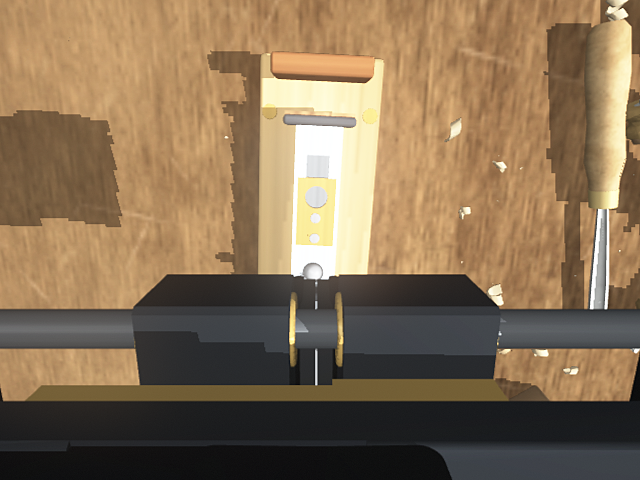

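The wrist view shows the button at (313,271), the brass plate's hole at (316,196), the pad at y≈115 with ends at (284,119) and (356,122), and the fence bottom edge at y≈80.

```bash
python3 - <<'E'
from h import *
import pickle
np.set_printoptions(precision=4,suppress=True)
c=pickle.load(open("w1.pkl","rb"))
for n,p,z in [("button",(313,270),.045),("hole",(316,196),.0415),("pad L",(284,117),.041),("pad R",(356,120),.041),("fence foot L",(271,78),.042),("fence foot R",(374,82),.042),("tubeL",(299,126),.041),("tubeR",(342,127),.041),("tubeL2",(291,272),.041),("tubeR2",(335,272),.041),("plate",(299.5,178),.0415),("plate",(335,178),.0415),("pl",(296,245),.0415),("pl",(333,246),.0415)]:
    print(n,ray("wrist",p,z,c))
im=cv2.imread("pics/w1.png");cv2.imwrite("pics/w1c.png",cv2.resize(im[40:290,240:400],None,fx=2.4*1,fy=2.4,interpolation=cv2.INTER_CUBIC))
E
```

```text
button [0.531  0.0576 0.045 ]
hole [0.5323 0.1047 0.0415]
pad L [0.5126 0.1515 0.041 ]
pad R [0.5553 0.1504 0.041 ]
fence foot L [0.5053 0.1729 0.042 ]
fence foot R [0.5649 0.1716 0.042 ]
tubeL [0.5215 0.1464 0.041 ]
tubeR [0.5472 0.1462 0.041 ]
tubeL2 [0.5167 0.0546 0.041 ]
tubeR2 [0.5453 0.0551 0.041 ]
plate [0.522  0.1157 0.0415]
plate [0.5437 0.116  0.0415]
pl [0.5199 0.073  0.0415]
pl [0.5436 0.0727 0.0415]
```

View pics/w1c.png

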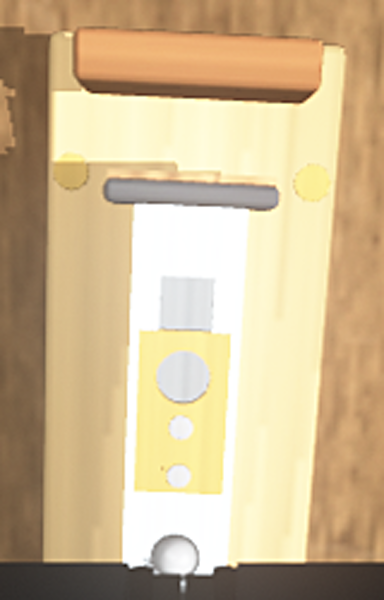

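Request:
play_rows(targets=[[-0.001,-0.009,-0.03,0,0,-0.03],[-0.001,-0.008,-0.025,0,0,-0.018],[0,0,-0.014,0,0,0],[0,0,0,0,0,0]])

```text
time_s: 2.7
ee_pos: [0.5324, 0.0516, 0.2494]
tcp_rot: [[0.999, 0.0, 0.043], [-0.043, -0.003, 0.999], [0.0, -1.0, -0.003]]
wrist_force: [-0.2, -0.5, 1.2]
opening: -0.0002
```

Request:
play_rows(targets=[[-0.001,0.007,0,0,0,0.008],[0,0,0,0,0,0],[0,0,-0.004,0,0,0],[0,0,0,0,0,0]])

```text
time_s: 3.2
ee_pos: [0.5323, 0.0598, 0.2477]
tcp_rot: [[0.999, 0.004, 0.034], [-0.034, -0.003, 0.999], [0.004, -1.0, -0.003]]
wrist_force: [-0.1, 0.5, 0.0]
opening: 0.0006
```

Request:
play_rows(targets=[[-0.001,-0.001,-0.006,0,0,0],[0,0,-0.006,0,0,0],[0,0,-0.004,0,0,0]])

```text
time_s: 3.58
ee_pos: [0.5313, 0.0585, 0.2308]
tcp_rot: [[0.999, 0.004, 0.034], [-0.034, -0.003, 0.999], [0.004, -1.0, -0.003]]
wrist_force: [-0.6, 0.2, -0.6]
opening: 0.0003
```

Request:
play_rows(targets=[[0,0,-0.003,0,0,0],[0,0,-0.002,0,0,0]])

```text
time_s: 3.82
ee_pos: [0.5313, 0.0585, 0.2254]
tcp_rot: [[0.999, 0.004, 0.034], [-0.034, -0.003, 0.999], [0.004, -1.0, -0.003]]
wrist_force: [-2.1, -0.2, 3.7]
opening: 0.0005
```

Request:
play_rows(targets=[[0,0,-0.002,0,0,0]])

```text
time_s: 3.95
ee_pos: [0.5314, 0.0586, 0.2235]
tcp_rot: [[0.999, 0.004, 0.034], [-0.034, -0.003, 0.999], [0.004, -1.0, -0.003]]
wrist_force: [-4.0, -0.3, 15.7]
opening: 0.0007
```

Request:
play_rows(targets=[[0,0,0.0003,0,0,0]])

```text
time_s: 4.08
ee_pos: [0.5314, 0.0586, 0.224]
tcp_rot: [[0.999, 0.004, 0.034], [-0.034, -0.004, 0.999], [0.004, -1.0, -0.003]]
wrist_force: [-0.5, 0.1, 2.4]
opening: 0.0004
```

Request:
play_rows(targets=[[0,-0.0015,-0.0003,0,0,0]])

```text
time_s: 4.2
ee_pos: [0.5314, 0.0577, 0.2239]
tcp_rot: [[0.999, 0.004, 0.034], [-0.034, -0.003, 0.999], [0.005, -1.0, -0.003]]
wrist_force: [-0.9, 2.8, 4.0]
opening: 0.0007
```

Request:
play_rows(targets=[[0,-0.0015,0,0,0,0]])

```text
time_s: 4.32
ee_pos: [0.5314, 0.0568, 0.224]
tcp_rot: [[0.999, 0.005, 0.033], [-0.033, -0.002, 0.999], [0.005, -1.0, -0.002]]
wrist_force: [-1.6, 4.4, 2.1]
opening: 0.0005
```

Request:
play_rows(targets=[[0,-0.001,-0.0007,0,0,0]])

```text
time_s: 4.45
ee_pos: [0.5315, 0.0565, 0.2236]
tcp_rot: [[0.999, 0.005, 0.033], [-0.033, -0.001, 0.999], [0.005, -1.0, -0.001]]
wrist_force: [-3.4, 4.4, 10.3]
opening: 0.0001
```

Request:
play_rows(targets=[[0,-0.001,-0.0005,0,0,0]])

```text
time_s: 4.58
ee_pos: [0.5315, 0.0564, 0.2236]
tcp_rot: [[0.999, 0.006, 0.032], [-0.032, 0.0, 0.999], [0.006, -1.0, 0.0]]
wrist_force: [-5.1, 6.4, 11.2]
opening: 0.0004
```

Request:
play_rows(targets=[[0.0002,-0.0016,-0.0003,0,0,0]])

```text
time_s: 4.7
ee_pos: [0.5315, 0.0556, 0.2237]
tcp_rot: [[1.0, 0.005, 0.031], [-0.031, 0.001, 1.0], [0.005, -1.0, 0.001]]
wrist_force: [-2.6, 5.3, 7.5]
opening: 0.0005
```

Request:
play_rows(targets=[[0.0003,-0.002,-0.0003,0,0,0]])

```text
time_s: 4.82
ee_pos: [0.5316, 0.0545, 0.2236]
tcp_rot: [[1.0, 0.005, 0.03], [-0.03, 0.002, 1.0], [0.005, -1.0, 0.002]]
wrist_force: [-4.1, 4.6, 7.0]
opening: 0.0005
```

Request:
play_rows(targets=[[0.0003,-0.002,-0.0003,0,0,0]])

```text
time_s: 4.95
ee_pos: [0.5316, 0.0534, 0.2236]
tcp_rot: [[1.0, 0.004, 0.029], [-0.029, 0.003, 1.0], [0.004, -1.0, 0.003]]
wrist_force: [-4.5, 6.2, 9.1]
opening: 0.0004
```

Request:
play_rows(targets=[[0.0003,-0.002,-0.0003,0,0,0]])

```text
time_s: 5.08
ee_pos: [0.5317, 0.0526, 0.2236]
tcp_rot: [[1.0, 0.004, 0.028], [-0.028, 0.004, 1.0], [0.004, -1.0, 0.004]]
wrist_force: [-4.5, 6.0, 8.1]
opening: 0.0003
```

```bash
python3 - <<'E'
from h import *
s=robot.snapshot("side")[:,:,::-1];w=robot.snapshot("wrist")[:,:,::-1]
o=np.zeros((520,800,3),np.uint8)
o[:510,:360]=cv2.resize(s[190:275,290:350],None,fx=6,fy=6,interpolation=cv2.INTER_CUBIC)
o[:480,370:800]=cv2.resize(w[0:300,190:459],(430,480))
cv2.imwrite("pics/s2.png",o)
E
```

```text
(no output)
```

View pics/s2.png

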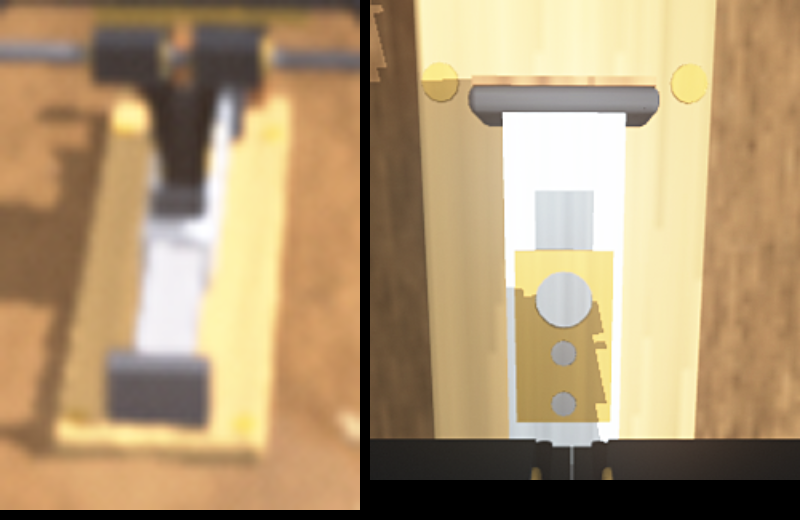

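```bash
python3 - <<'E'
from h import *
print(robot.sense()["wrist_force"],ray("wrist",(311.2,187),.0415),ray("wrist",(311.2,50),.041), ray("wrist",(320,156),.0415))
E
```

```text
[-4.23472233  6.17942879  7.62102406] [0.53222837 0.10097232 0.0415    ] [0.53375224 0.15040198 0.041     ] [0.53595964 0.11272504 0.0415    ]
```

Request:
play_rows(targets=[[0.0001,-0.003,-0.0002,0,0,0],[0.0001,-0.003,0,0,0,0]])

```text
time_s: 5.42
ee_pos: [0.5315, 0.0508, 0.2238]
tcp_rot: [[1.0, 0.004, 0.025], [-0.025, 0.01, 1.0], [0.004, -1.0, 0.01]]
wrist_force: [-0.8, 11.4, 0.8]
opening: 0.0004
```

Request:
play_rows(targets=[[0,-0.004,0.0003,0,0,0],[0,-0.004,0.0003,0,0,0]])

```text
time_s: 5.68
ee_pos: [0.5312, 0.0487, 0.2239]
tcp_rot: [[1.0, 0.006, 0.019], [-0.019, 0.019, 1.0], [0.005, -1.0, 0.019]]
wrist_force: [2.2, 15.4, -4.0]
opening: 0.0007
```

Request:
play_rows(targets=[[0,0.0035,0,-0.017,0,0]])

```text
time_s: 5.8
ee_pos: [0.5312, 0.0522, 0.2237]
tcp_rot: [[1.0, 0.006, 0.019], [-0.019, 0.002, 1.0], [0.006, -1.0, 0.002]]
wrist_force: [-0.2, -1.8, 3.3]
opening: 0.0005
```

```bash
python3 - <<'E'
from h import *
np.set_printoptions(precision=4,suppress=True)
s=robot.sense();print(s["ee_pos"],s["tcp_rot"][:,1],s["wrist_force"])
c=robot.get_calibration("wrist")
w=robot.snapshot("wrist")[:,:,::-1]
import pickle;pickle.dump(c,open("w3.pkl","wb"))
cv2.imwrite("pics/w3f.png",w)
cv2.imwrite("pics/w3.png",cv2.resize(w[20:300,190:450],None,fx=2,fy=2,interpolation=cv2.INTER_CUBIC))
c1=pickle.load(open("w1.pkl","rb"))
print(ray("wrist",(269.6,111.25),.012,c1),ray("wrist",(369.6,115.8),.012,c1))
E
```

```text
[0.5312 0.0522 0.2237] [ 0.0057  0.0022 -1.    ] [-0.2174 -1.8124  3.3091]
[0.5009 0.1559 0.012 ] [0.5668 0.1539 0.012 ]
```

View pics/w3.png

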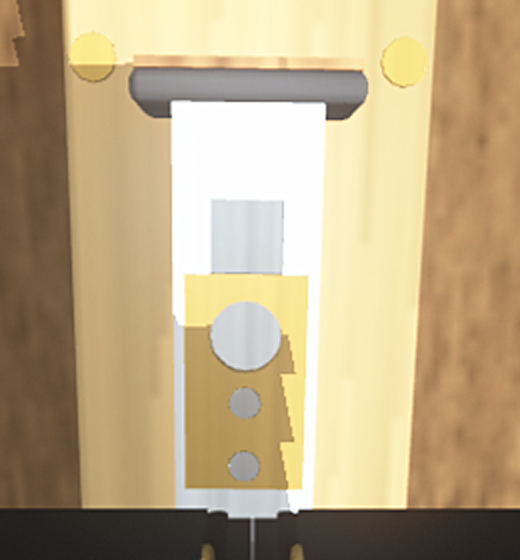

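```bash
python3 - <<'E'
from h import *
import pickle
np.set_printoptions(precision=4,suppress=True)
c=pickle.load(open("w3.pkl","rb"))
for p,z in [((236,48.5),.012),((392.5,50.5),.012),((313,188),.0415),((313,157.5),.0415),((313,264.5),.0415)]: print(ray("wrist",p,z,c))
E
```

```text
[0.5007 0.156  0.012 ]
[0.5672 0.154  0.012 ]
[0.5323 0.0999 0.0415]
[0.5325 0.1116 0.0415]
[0.5316 0.0687 0.0415]
```

Request:
play_rows(targets=[[0,-0.0015,-0.0008,-0.002,0,0]])

```text
time_s: 5.98
ee_pos: [0.5311, 0.0526, 0.2235]
tcp_rot: [[1.0, 0.006, 0.017], [-0.017, 0.001, 1.0], [0.006, -1.0, 0.001]]
wrist_force: [-5.1, 8.1, 14.3]
opening: 0.0006
```

Request:
play_rows(targets=[[0,-0.002,-0.0006,-0.002,0,0]])

```text
time_s: 6.1
ee_pos: [0.5311, 0.0523, 0.2236]
tcp_rot: [[1.0, 0.006, 0.016], [-0.016, 0.001, 1.0], [0.006, -1.0, 0.001]]
wrist_force: [-4.7, 11.1, 9.5]
opening: 0.0005
```

Request:
play_rows(targets=[[-0.0002,-0.0026,-0.0004,-0.003,0,0]])

```text
time_s: 6.22
ee_pos: [0.5309, 0.052, 0.2237]
tcp_rot: [[1.0, 0.007, 0.014], [-0.014, 0.001, 1.0], [0.007, -1.0, 0.001]]
wrist_force: [-0.6, 12.7, 3.5]
opening: 0.0004
```

Request:
play_rows(targets=[[-0.0002,-0.0026,-0.0004,-0.003,0,0]])

```text
time_s: 6.35
ee_pos: [0.5307, 0.0518, 0.2237]
tcp_rot: [[1.0, 0.008, 0.012], [-0.012, 0.002, 1.0], [0.008, -1.0, 0.002]]
wrist_force: [-0.6, 12.2, 3.4]
opening: 0.0005
```

Request:
play_rows(targets=[[0.0002,-0.002,-0.0008,-0.002,0,-0.006]])

```text
time_s: 6.48
ee_pos: [0.5307, 0.0518, 0.2236]
tcp_rot: [[1.0, 0.008, 0.017], [-0.017, 0.002, 1.0], [0.008, -1.0, 0.002]]
wrist_force: [-6.0, 8.0, 14.0]
opening: 0.0004
```

Request:
play_rows(targets=[[0.0002,-0.0025,-0.0008,-0.002,0.002,-0.006]])

```text
time_s: 6.6
ee_pos: [0.531, 0.0515, 0.2236]
tcp_rot: [[1.0, 0.007, 0.021], [-0.021, 0.003, 1.0], [0.007, -1.0, 0.003]]
wrist_force: [-3.3, 11.1, 9.9]
opening: 0.0006
```

Request:
play_rows(targets=[[0,0.004,0,0,0.006,-0.01],[0,0.004,0.02,0,0,0],[0,0.01,0.03,0,0,0],[0,0.01,0.03,0,0,0],[0,0.005,0.015,0,0,0],[0,0,0,0,0,0]])

```text
time_s: 7.35
ee_pos: [0.5305, 0.0808, 0.3191]
tcp_rot: [[0.999, -0.003, 0.037], [-0.037, -0.002, 0.999], [-0.003, -1.0, -0.002]]
wrist_force: [-0.3, -0.9, -0.7]
opening: 0.0004
```

```bash
python3 - <<'E'
from h import *
np.set_printoptions(precision=4,suppress=True)
s=robot.sense();print(s["ee_pos"],s["tcp_rot"],s["wrist_force"])
c=robot.get_calibration("wrist")
w=robot.snapshot("wrist")[:,:,::-1]
import pickle;pickle.dump(c,open("w4.pkl","wb"))
cv2.imwrite("pics/w4f.png",w)
cv2.imwrite("pics/w4.png",cv2.resize(w[40:300,220:420],None,fx=2.3,fy=2.3,interpolation=cv2.INTER_CUBIC))
t=robot.snapshot("top")[:,:,::-1]
cv2.imwrite("pics/t4.png",cv2.resize(t[225:285,195:335],None,fx=5.7,fy=5.7,interpolation=cv2.INTER_CUBIC))
E
```

```text
[0.5305 0.0808 0.3191] [[ 0.9993 -0.0029  0.0368]
 [-0.0368 -0.0017  0.9993]
 [-0.0028 -1.     -0.0018]] [-0.3412 -0.9114 -0.6578]
```

View pics/w4.png

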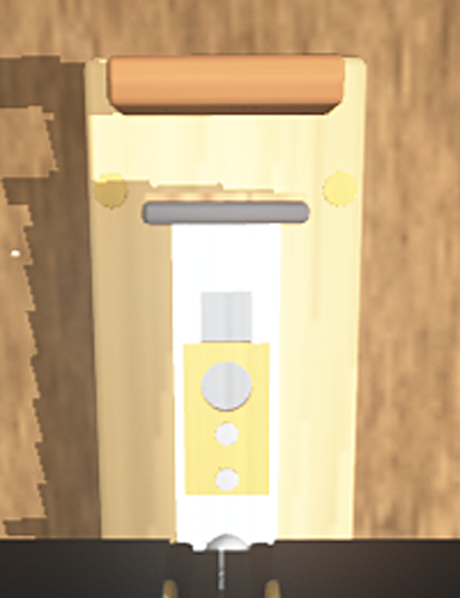

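View pics/t4.png

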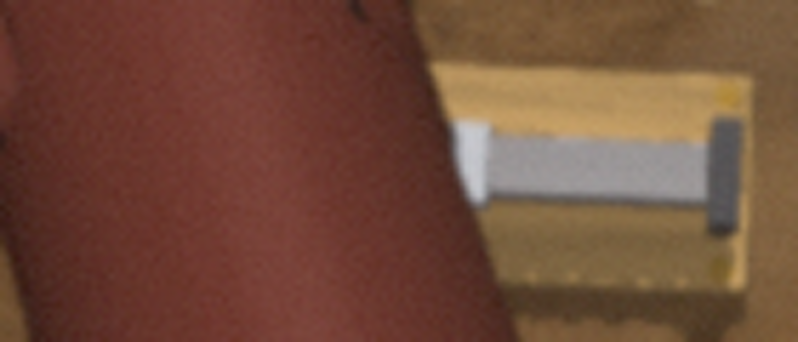

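```bash
python3 - <<'E'
from h import *
import pickle
np.set_printoptions(precision=4,suppress=True)
c=pickle.load(open("w4.pkl","rb"))
for p,z in [((267.8,122.6),.012),((318.7,207.8),.0415),((318.7,189.3),.0415),((316.5,254.8),.0415),((315,272.5),.043)]: print(ray("wrist",p,z,c))
w=cv2.imread("pics/w4f.png");cv2.imwrite("pics/w4c.png",cv2.resize(w[255:295,290:345],None,fx=12,fy=12,interpolation=cv2.INTER_CUBIC))
E
```

```text
[0.5008 0.1558 0.012 ]
[0.5326 0.1027 0.0415]
[0.533  0.1143 0.0415]
[0.5301 0.0721 0.0415]
[0.5287 0.0607 0.043 ]
```

View pics/w4c.png

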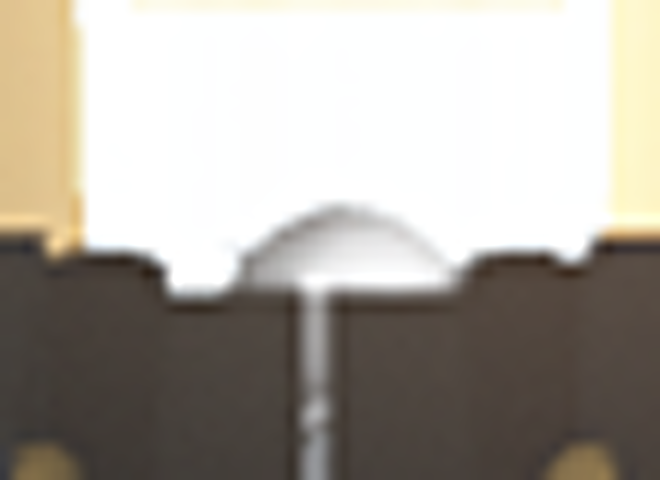

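Request:
play_rows(targets=[[0.008,-0.008,-0.02,0,0,0],[0.007,-0.008,-0.03,0,0,0],[0.001,-0.003,-0.012,0,0,0],[0,0,-0.004,0,0,0]], jaw=-0.54)

```text
time_s: 7.95
ee_pos: [0.5459, 0.0577, 0.2437]
tcp_rot: [[0.999, -0.011, 0.039], [-0.039, -0.003, 0.999], [-0.011, -1.0, -0.003]]
wrist_force: [-0.2, 0.0, 0.1]
opening: 0.0191
```

Request:
play_rows(targets=[[0.001,0.001,-0.004,0,-0.011,0.004],[0,0,-0.004,0,0,0],[0,0,-0.004,0,0,0]])

```text
time_s: 8.32
ee_pos: [0.5471, 0.0594, 0.232]
tcp_rot: [[0.999, 0.002, 0.034], [-0.034, -0.003, 0.999], [0.002, -1.0, -0.002]]
wrist_force: [-0.5, 1.2, 0.1]
opening: 0.02
```

Request:
play_rows(targets=[[0,0,-0.004,0,0,0],[0,0,-0.002,0,0,0]])

```text
time_s: 8.57
ee_pos: [0.5474, 0.0597, 0.2264]
tcp_rot: [[0.999, 0.003, 0.034], [-0.034, -0.003, 0.999], [0.003, -1.0, -0.003]]
wrist_force: [-1.1, -0.5, 3.6]
opening: 0.0201
```

Request:
play_rows(targets=[[0,0,-0.0015,0,0,0]])

```text
time_s: 8.7
ee_pos: [0.5477, 0.0598, 0.2252]
tcp_rot: [[0.999, 0.004, 0.034], [-0.034, -0.003, 0.999], [0.004, -1.0, -0.002]]
wrist_force: [0.6, 0.3, 3.6]
opening: 0.02
```

Request:
play_rows(targets=[[0,-0.0005,-0.001,0,0,0]])

```text
time_s: 8.82
ee_pos: [0.5478, 0.0595, 0.2245]
tcp_rot: [[0.999, 0.005, 0.034], [-0.034, -0.002, 0.999], [0.005, -1.0, -0.002]]
wrist_force: [-0.8, -0.1, 3.3]
opening: 0.0201
```

Request:
play_rows(targets=[[-0.0003,-0.0015,-0.0012,0,0.003,0]])

```text
time_s: 8.95
ee_pos: [0.5478, 0.0585, 0.2236]
tcp_rot: [[0.999, 0.003, 0.033], [-0.033, -0.002, 0.999], [0.003, -1.0, -0.001]]
wrist_force: [0.4, 3.4, 9.6]
opening: 0.0198
```

Request:
play_rows(targets=[[-0.0003,-0.0015,-0.0008,0,0.003,0]])

```text
time_s: 9.07
ee_pos: [0.548, 0.0577, 0.2236]
tcp_rot: [[0.999, 0.002, 0.033], [-0.033, -0.0, 0.999], [0.002, -1.0, -0.0]]
wrist_force: [-0.4, 4.1, 9.5]
opening: 0.0202
```

Request:
play_rows(targets=[[-0.0003,-0.002,-0.0006,-0.001,0.001,0],[-0.0003,-0.002,-0.0006,-0.001,0.001,0]])

```text
time_s: 9.32
ee_pos: [0.548, 0.0558, 0.2237]
tcp_rot: [[1.0, 0.002, 0.031], [-0.032, 0.001, 1.0], [0.002, -1.0, 0.001]]
wrist_force: [0.2, 4.4, 6.1]
opening: 0.0198
```

Request:
play_rows(targets=[[-0.0003,-0.002,-0.0006,-0.002,0.001,0],[-0.0003,-0.002,-0.0006,-0.002,0.001,0]])

```text
time_s: 9.57
ee_pos: [0.5479, 0.0542, 0.2236]
tcp_rot: [[1.0, 0.002, 0.03], [-0.03, 0.0, 1.0], [0.002, -1.0, 0.001]]
wrist_force: [-0.2, 5.8, 6.5]
opening: 0.0198
```

Request:
play_rows(targets=[[-0.0003,-0.002,-0.0008,-0.002,0.001,0],[-0.0003,-0.002,-0.0008,-0.002,0.001,0]])

```text
time_s: 9.82
ee_pos: [0.5479, 0.0536, 0.2236]
tcp_rot: [[1.0, 0.003, 0.027], [-0.027, 0.001, 1.0], [0.003, -1.0, 0.001]]
wrist_force: [-0.9, 7.5, 7.9]
opening: 0.0203
```

Request:
play_rows(targets=[[-0.0003,-0.002,-0.0008,-0.002,0.001,0],[-0.0003,-0.002,-0.0008,-0.002,0.001,0]])

```text
time_s: 10.07
ee_pos: [0.5478, 0.0533, 0.2236]
tcp_rot: [[1.0, 0.004, 0.024], [-0.024, 0.002, 1.0], [0.004, -1.0, 0.002]]
wrist_force: [-1.1, 7.6, 8.3]
opening: 0.0201
```

Request:
play_rows(targets=[[-0.0003,-0.0032,-0.0008,-0.003,0.002,-0.003]])

```text
time_s: 10.2
ee_pos: [0.5478, 0.0518, 0.2236]
tcp_rot: [[1.0, 0.003, 0.026], [-0.026, 0.002, 1.0], [0.003, -1.0, 0.002]]
wrist_force: [0.2, 9.3, 7.3]
opening: 0.0199
```

Request:
play_rows(targets=[[-0.0003,-0.0036,-0.0008,-0.003,0.002,-0.003]])

```text
time_s: 10.32
ee_pos: [0.5478, 0.0511, 0.2236]
tcp_rot: [[1.0, 0.003, 0.027], [-0.027, 0.003, 1.0], [0.003, -1.0, 0.003]]
wrist_force: [1.1, 13.2, 6.4]
opening: 0.02
```

Request:
play_rows(targets=[[-0.0005,-0.0034,-0.0008,-0.005,0.002,-0.003]])

```text
time_s: 10.45
ee_pos: [0.5477, 0.051, 0.2237]
tcp_rot: [[1.0, 0.004, 0.028], [-0.028, 0.003, 1.0], [0.003, -1.0, 0.003]]
wrist_force: [1.2, 12.6, 3.7]
opening: 0.0199
```

Request:
play_rows(targets=[[-0.0005,-0.0034,-0.0008,-0.005,0.002,-0.003]])

```text
time_s: 10.58
ee_pos: [0.5476, 0.051, 0.2237]
tcp_rot: [[1.0, 0.004, 0.028], [-0.028, 0.003, 1.0], [0.004, -1.0, 0.003]]
wrist_force: [1.9, 12.7, 4.0]
opening: 0.0201
```

Request:
play_rows(targets=[[0,0.0025,0.0003,-0.003,0.003,-0.003]])

```text
time_s: 10.7
ee_pos: [0.5476, 0.054, 0.2239]
tcp_rot: [[1.0, 0.001, 0.031], [-0.031, 0.0, 1.0], [0.001, -1.0, 0.0]]
wrist_force: [-0.6, 0.5, -0.2]
opening: 0.0199
```

Request:
play_rows(targets=[[0,0.0005,-0.0009,0,0.002,0]])

```text
time_s: 10.82
ee_pos: [0.5477, 0.0547, 0.2234]
tcp_rot: [[1.0, -0.001, 0.03], [-0.03, -0.0, 1.0], [-0.001, -1.0, -0.0]]
wrist_force: [-1.7, 0.4, 13.3]
opening: 0.0199
```

Request:
play_rows(targets=[[0,0,-0.0012,0,0,0]])

```text
time_s: 10.95
ee_pos: [0.5479, 0.0548, 0.2232]
tcp_rot: [[1.0, -0.001, 0.031], [-0.031, -0.0, 1.0], [-0.001, -1.0, -0.001]]
wrist_force: [-6.7, 0.4, 21.3]
opening: 0.0201
```

Request:
play_rows(targets=[[0,0,0.0004,0,0,0]])

```text
time_s: 11.08
ee_pos: [0.5478, 0.0546, 0.2238]
tcp_rot: [[1.0, -0.001, 0.031], [-0.031, -0.001, 1.0], [-0.001, -1.0, -0.001]]
wrist_force: [-0.3, -0.4, -0.7]
opening: 0.0199
```

```bash
python3 - <<'E'
from h import *
np.set_printoptions(precision=4,suppress=True)
s=robot.sense();print(s["ee_pos"],s["tcp_rot"][:,1],s["wrist_force"])
w=robot.snapshot("wrist")[:,:,::-1];sd=robot.snapshot("side")[:,:,::-1]
cv2.imwrite("pics/w5f.png",w)
a=cv2.resize(w[20:310,190:450],None,fx=2,fy=2,interpolation=cv2.INTER_CUBIC)
o=np.zeros((580,800,3),np.uint8);o[:,:520]=a;o[:280,530:794]=cv2.resize(sd[200:270,290:356],None,fx=4,fy=4,interpolation=cv2.INTER_CUBIC)
cv2.imwrite("pics/w5.png",o)
E
```

```text
[0.5478 0.0546 0.2238] [-0.0013 -0.0009 -1.    ] [-0.3136 -0.3523 -0.6599]
```

View pics/w5.png

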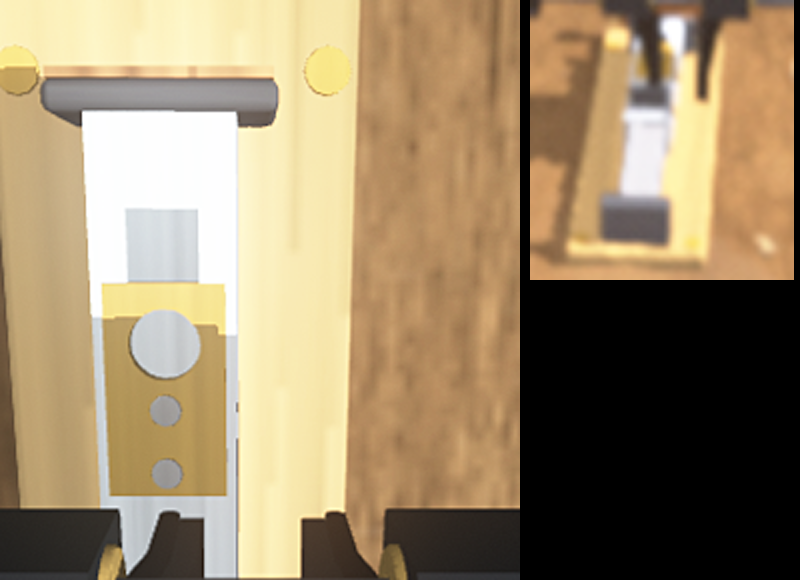

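```bash
python3 - <<'E'
from h import *
np.set_printoptions(precision=4,suppress=True)
for p,z in [((190+18/2,20+70/2),.012),((190+328/2,20+71/2),.012),((272.5,192),.0415),((272,20+284/2),.0415),((274,20+495/2),.0415)]: print(ray("wrist",p,z))
E
```

```text
[0.5012 0.1558 0.012 ]
[0.5672 0.1535 0.012 ]
[0.5324 0.1004 0.0415]
[0.5329 0.1119 0.0415]
[0.5313 0.0695 0.0415]
```

Request:
play_rows(targets=[[0,-0.003,0,0,0,0],[0,-0.003,-0.0003,-0.002,0.001,-0.002]])

```text
time_s: 11.42
ee_pos: [0.5479, 0.0511, 0.2236]
tcp_rot: [[1.0, -0.001, 0.031], [-0.031, 0.002, 1.0], [-0.001, -1.0, 0.002]]
wrist_force: [-0.3, 13.6, 4.3]
opening: 0.0199
```

Request:
play_rows(targets=[[0,-0.0038,-0.0005,-0.004,0.001,-0.002]])

```text
time_s: 11.55
ee_pos: [0.5479, 0.0504, 0.2236]
tcp_rot: [[1.0, -0.001, 0.031], [-0.031, 0.003, 1.0], [-0.001, -1.0, 0.003]]
wrist_force: [-1.9, 9.2, 7.6]
opening: 0.0198
```

Request:
play_rows(targets=[[0,-0.0036,-0.0002,-0.003,0,0]])

```text
time_s: 11.68
ee_pos: [0.5478, 0.0485, 0.2236]
tcp_rot: [[1.0, -0.001, 0.03], [-0.03, 0.002, 1.0], [-0.001, -1.0, 0.002]]
wrist_force: [-2.1, 5.5, 5.3]
opening: 0.02
```

Request:
play_rows(targets=[[0,-0.0036,0,-0.003,0,0]])

```text
time_s: 11.8
ee_pos: [0.5477, 0.046, 0.2237]
tcp_rot: [[1.0, -0.001, 0.029], [-0.029, 0.001, 1.0], [-0.001, -1.0, 0.001]]
wrist_force: [-0.9, 5.1, 3.5]
opening: 0.0201
```

Request:
play_rows(targets=[[-0.0002,-0.005,0.0003,-0.002,0,0],[-0.0002,-0.006,0.0002,-0.002,0,0],[-0.0002,-0.006,0,-0.002,0,0]])

```text
time_s: 12.18
ee_pos: [0.547, 0.0315, 0.2237]
tcp_rot: [[1.0, -0.0, 0.026], [-0.026, -0.0, 1.0], [-0.0, -1.0, -0.0]]
wrist_force: [0.1, 5.9, 4.3]
opening: 0.0201
```

Request:
play_rows(targets=[[-0.0002,-0.006,0,-0.002,0,0],[-0.0002,-0.006,0,-0.002,0,0]])

```text
time_s: 12.42
ee_pos: [0.5466, 0.0208, 0.2236]
tcp_rot: [[1.0, -0.0, 0.025], [-0.025, -0.001, 1.0], [-0.0, -1.0, -0.001]]
wrist_force: [0.1, 5.4, 4.1]
opening: 0.0202
```

Request:
play_rows(targets=[[-0.0001,-0.004,0.0002,0,0,0],[-0.0001,-0.003,0.0001,0,0,0]])

```text
time_s: 12.68
ee_pos: [0.5464, 0.0145, 0.2237]
tcp_rot: [[1.0, -0.0, 0.024], [-0.024, 0.001, 1.0], [-0.0, -1.0, 0.001]]
wrist_force: [-0.5, 4.6, 2.4]
opening: 0.0198
```

Request:
play_rows(targets=[[-0.0001,-0.0025,0,0,0,0],[-0.0001,-0.0025,0,0,0,0]])

```text
time_s: 12.92
ee_pos: [0.5462, 0.0087, 0.2236]
tcp_rot: [[1.0, -0.0, 0.024], [-0.024, 0.0, 1.0], [-0.0, -1.0, 0.0]]
wrist_force: [0.7, -2.0, 3.9]
opening: 0.0202
```

Request:
play_rows(targets=[[-0.0001,-0.0025,0,0,0,0],[-0.0001,-0.0025,0,0,0,0]])

```text
time_s: 13.18
ee_pos: [0.546, 0.0045, 0.2237]
tcp_rot: [[1.0, 0.0, 0.024], [-0.024, 0.003, 1.0], [0.0, -1.0, 0.003]]
wrist_force: [0.7, 12.5, 3.1]
opening: 0.0201
```

Request:
play_rows(targets=[[0,0.003,0.0005,0,0,0],[0,0.001,0.003,0,0,0],[0,0,0.02,0,0,0],[0,0.005,0.04,0,0,0],[0,0,0.045,0,0,0],[0,-0.03,0.02,0,0,-0.08],[0,-0.03,0,0,0,-0.08]])

```text
time_s: 14.05
ee_pos: [0.544, -0.0492, 0.3544]
tcp_rot: [[0.983, -0.005, 0.186], [-0.186, 0.0, 0.983], [-0.005, -1.0, -0.001]]
wrist_force: [0.5, -0.3, -1.0]
opening: 0.02
```

```bash
python3 - <<'E'
from h import *
np.set_printoptions(precision=4,suppress=True)
s=robot.sense();print(s["ee_pos"],s["tcp_rot"][:,0],s["wrist_force"])
w=robot.snapshot("wrist")[:,:,::-1];sd=robot.snapshot("side")[:,:,::-1];t=robot.snapshot("top")[:,:,::-1]
cv2.imwrite("pics/w6f.png",w);cv2.imwrite("pics/t6f.png",t)
o=np.zeros((600,800,3),np.uint8);o[:300,:400]=cv2.resize(w,(400,300));o[:300,410:680]=cv2.resize(sd[190:275,285:361],(270,300));o[302:600,:700]=cv2.resize(t[225:285,195:336],(700,298))
cv2.imwrite("pics/w6.png",o)
E
```

```text
[ 0.544  -0.0492  0.3544] [ 0.9825 -0.1859 -0.0049] [ 0.4501 -0.2943 -0.959 ]
```

View pics/w6.png

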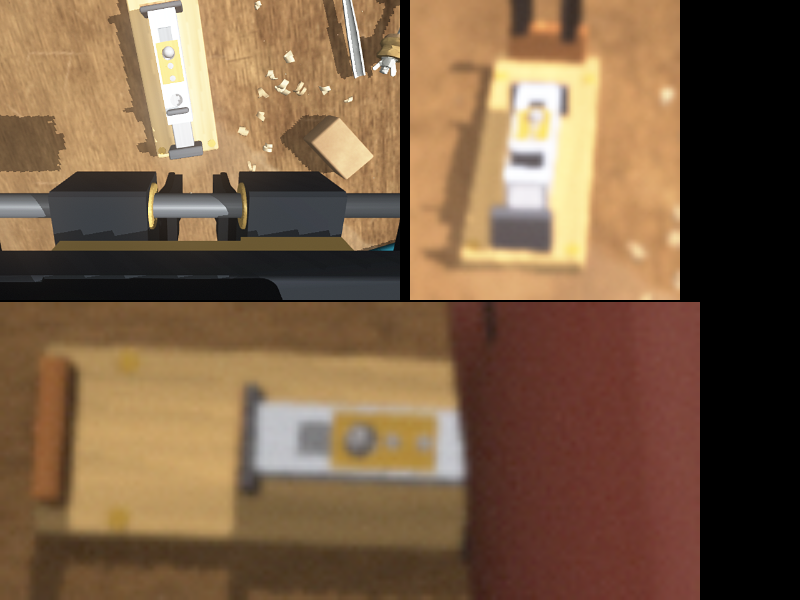

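The top view shows the button's dome standing in the brass hole, at crop (358,437). The pad face is at crop x≈243 and the fence's inner edge at x≈70. Next I measure the gap and the block.

```bash
python3 - <<'E'
from h import *
np.set_printoptions(precision=4,suppress=True)
k=lambda x,y:(195+x*141/700,225+(y-302)*60/298)
for n,p,z in [("pad",(243,437),.041),("fence L",(72,362),.042),("fence R",(62,500),.042),("btn",(358,437),.046)]: print(n,ray("top",k(*p),z))
t=cv2.imread("pics/top0.png");roi=t[255:300,393:440]
m=((roi[:,:,2]>133)|(cv2.cvtColor(roi,cv2.COLOR_BGR2GRAY)<0)).astype(np.uint8)
m=cv2.morphologyEx(m,cv2.MORPH_CLOSE,np.ones((7,7)))
cs,_=cv2.findContours(m,cv2.RETR_EXTERNAL,cv2.CHAIN_APPROX_NONE)
c=max(cs,key=cv2.contourArea);P=np.array([ray("top",q[0]+[393,255],.03)[:2] for q in c])
r=cv2.minAreaRect((P*1000).astype(np.float32));print(r,cv2.boxPoints(r))
w=cv2.imread("pics/w6f.png");cv2.imwrite("pics/w6c.png",cv2.resize(w[40:260,190:360],None,fx=2.7,fy=2.7,interpolation=cv2.INTER_CUBIC))
E
```

```text
pad [0.5315 0.1027 0.041 ]
fence L [0.5616 0.1732 0.042 ]
fence R [0.5048 0.1751 0.042 ]
btn [0.5313 0.0554 0.046 ]
((494.2534484863281, -246.51065063476562), (40.25356674194336, 54.3745231628418), 6.3471221923828125) [[ 471.2444 -221.7151]
 [ 477.2556 -275.7563]
 [ 517.2625 -271.3062]
 [ 511.2513 -217.265 ]]
```

View pics/w6c.png

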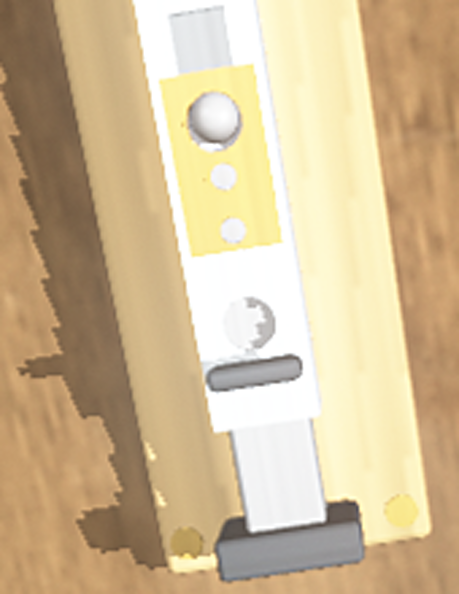

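Request:
play_rows(targets=[[-0.01,-0.04,0,0,0,0.06],[-0.01,-0.045,-0.01,0,0,0.08],[-0.01,-0.045,-0.03,0,0,0.08],[-0.01,-0.04,-0.03,0,0,0.06],[-0.008,-0.015,-0.02,0,0,0.02],[0,0,0,0,0,0]], jaw=0.4)

```text
time_s: 14.95
ee_pos: [0.491, -0.2382, 0.2519]
tcp_rot: [[0.992, -0.018, -0.125], [0.125, 0.004, 0.992], [-0.018, -1.0, 0.006]]
wrist_force: [-0.7, 0.1, 1.0]
opening: 0.0599
```

```bash
python3 - <<'E'
from h import *
np.set_printoptions(precision=4,suppress=True)
s=robot.sense();print(s["ee_pos"],s["tcp_rot"],s["opening"])
w=robot.snapshot("wrist")[:,:,::-1]
cv2.imwrite("pics/w7.png",w)
print(proj("wrist",np.array([.494,-.2465,.03])))
E
```

```text
[ 0.491  -0.2382  0.2519] [[ 0.992  -0.0182 -0.1249]
 [ 0.125   0.0038  0.9921]
 [-0.0176 -0.9998  0.0061]] 0.05994746952528794
[324.1188 288.9507]
```

View pics/w7.png

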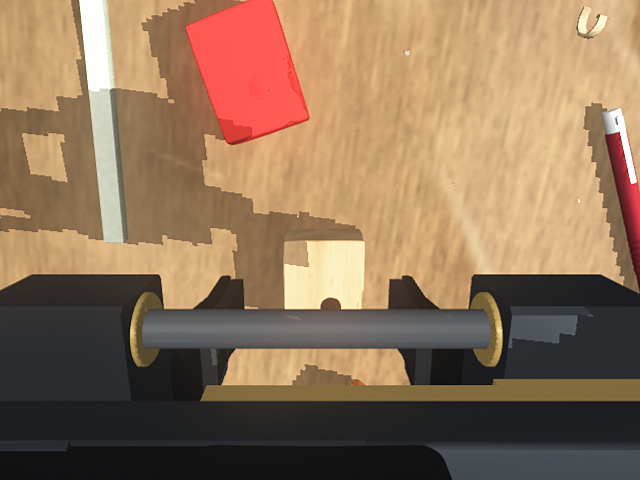

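```bash
python3 - <<'E'
from h import *
np.set_printoptions(precision=4,suppress=True)
for p in [(284,241),(364,241),(285,306),(363,306)]: print(ray("wrist",p,.03))
E
```

```text
[ 0.4706 -0.2237  0.03  ]
[ 0.5105 -0.2185  0.03  ]
[ 0.4749 -0.2586  0.03  ]
[ 0.5154 -0.2532  0.03  ]
```

Request:
play_rows(targets=[[0.003,-0.009,-0.005,-0.004,-0.018,0],[0,0,-0.02,0,0,0],[0,0,-0.02,0,0,0],[0,0,-0.01,0,0,0]])

```text
time_s: 15.5
ee_pos: [0.4992, -0.2443, 0.2001]
tcp_rot: [[0.991, 0.012, -0.13], [0.13, -0.004, 0.991], [0.011, -1.0, -0.005]]
wrist_force: [-0.9, -0.2, 0.6]
opening: 0.0606
```

Request:
play_rows(targets=[[-0.005,-0.003,-0.004,0.003,0.008,0],[0,0,-0.004,0,0,0],[0,0,-0.004,0,0,0]])

```text
time_s: 15.88
ee_pos: [0.4949, -0.2472, 0.1888]
tcp_rot: [[0.991, 0.006, -0.131], [0.131, -0.001, 0.991], [0.005, -1.0, -0.002]]
wrist_force: [-0.0, -0.1, -0.4]
opening: 0.0609
```

Centred on the block with the tips about 7 mm above the table, so I close.

Request:
play_rows(targets=[[-0.001,0,-0.001,0,0.003,0],[0,0,0,0,0,0],[0,0,0,0,0,0],[0,0,0,0,0,0]], jaw=-1)

```text
time_s: 16.38
ee_pos: [0.4941, -0.2473, 0.1882]
tcp_rot: [[0.991, 0.003, -0.131], [0.131, -0.002, 0.991], [0.003, -1.0, -0.002]]
wrist_force: [-0.8, -0.2, -0.3]
opening: 0.0413
```

Request:
play_rows(targets=[[0,0,0.03,0,0,0],[0,0,0.04,0,0,0],[0.003,0.02,0.03,0,0,-0.01],[0.006,0.04,0.01,0,0,-0.02],[0.006,0.045,0,0,0,-0.02],[0.006,0.05,0,0,0,-0.02],[0.006,0.05,0,0,0,-0.02],[0.006,0.05,0,0,0,-0.02]])

```text
time_s: 17.38
ee_pos: [0.5261, 0.0108, 0.3026]
tcp_rot: [[1.0, 0.005, -0.009], [0.009, -0.003, 1.0], [0.005, -1.0, -0.003]]
wrist_force: [-0.0, 0.4, -0.8]
opening: 0.0419
```

Request:
play_rows(targets=[[0.003,0.045,0,0,0,-0.02],[0.002,0.04,0,0,0,-0.01],[0.001,0.02,0,0,0,0],[0,0.008,0,0,0,0],[0,0,0,0,0,0]])

```text
time_s: 18.0
ee_pos: [0.5313, 0.1318, 0.3033]
tcp_rot: [[1.0, 0.007, 0.016], [-0.016, -0.002, 1.0], [0.007, -1.0, -0.002]]
wrist_force: [-0.1, -0.7, 0.5]
opening: 0.0416
```

```bash
python3 - <<'E'
from h import *
np.set_printoptions(precision=4,suppress=True)
s=robot.sense();print(s["ee_pos"],s["tcp_rot"],s["opening"])
w=robot.snapshot("wrist")[:,:,::-1]
cv2.imwrite("pics/w8.png",w)
E
```

```text
[0.5313 0.1318 0.3033] [[ 0.9999  0.0065  0.0156]
 [-0.0156 -0.0023  0.9999]
 [ 0.0065 -1.     -0.0022]] 0.04160264968502338
```

View pics/w8.png

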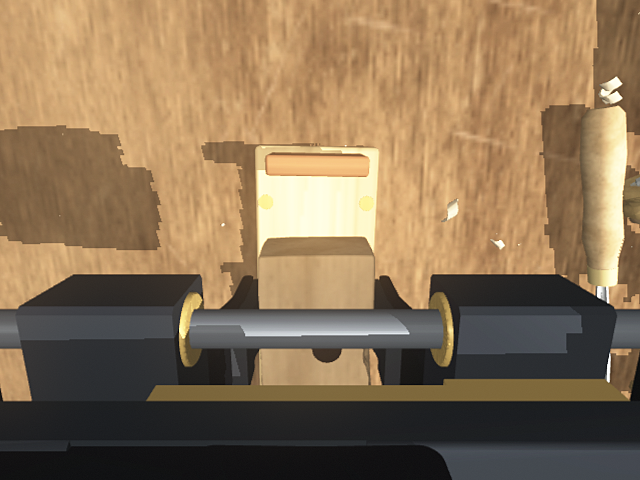

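```bash
python3 - <<'E'
from h import *
np.set_printoptions(precision=4,suppress=True)
print(ray("wrist",(259,253),.145),ray("wrist",(374,253),.145),ray("wrist",(268,239),.115),ray("wrist",(367,238),.115))
print(ray("wrist",(266,177),.042),ray("wrist",(369,176),.042))
E
```

```text
[0.5135 0.159  0.145 ] [0.5532 0.1583 0.145 ] [0.5134 0.1563 0.115 ] [0.5546 0.1559 0.115 ]
[0.5054 0.1743 0.042 ] [0.5646 0.1739 0.042 ]
```

Request:
play_rows(targets=[[0.001,0.009,-0.02,0,0.004,-0.012],[0,0,-0.025,0,0,0],[0,0,-0.02,0,0,0],[0,0,0,0,0,0]])

```text
time_s: 18.55
ee_pos: [0.5334, 0.135, 0.2367]
tcp_rot: [[0.999, 0.003, 0.036], [-0.036, -0.005, 0.999], [0.004, -1.0, -0.005]]
wrist_force: [0.0, -0.9, -0.4]
opening: 0.0417
```

Request:
play_rows(targets=[[0,0.0055,0,0.003,0.002,0.003],[0,0,0,0,0,0]])

```text
time_s: 18.8
ee_pos: [0.5341, 0.1405, 0.2379]
tcp_rot: [[0.999, 0.003, 0.034], [-0.034, -0.002, 0.999], [0.003, -1.0, -0.001]]
wrist_force: [-0.7, 0.0, 0.2]
opening: 0.0418
```

```bash
python3 - <<'E'
from h import *
np.set_printoptions(precision=4,suppress=True)
s=robot.sense();print(s["ee_pos"],s["tcp_rot"][:,:2],s["opening"])
w=robot.snapshot("wrist")[:,:,::-1]
cv2.imwrite("pics/w9.png",w)
t=robot.snapshot("side")[:,:,::-1]
cv2.imwrite("pics/s9.png",cv2.resize(t[170:280,270:370],(600,660))[:600])
E
```

```text
[0.5341 0.1405 0.2379] [[ 0.9994  0.0027]
 [-0.0338 -0.0016]
 [ 0.0028 -1.    ]] 0.0418358720042966
```

View pics/w9.png

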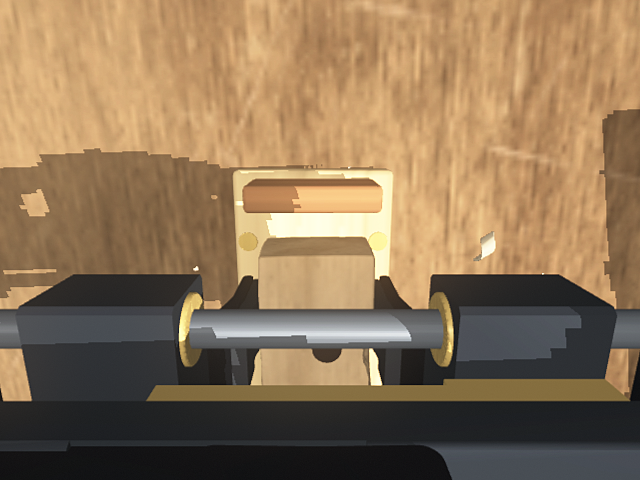

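View pics/s9.png

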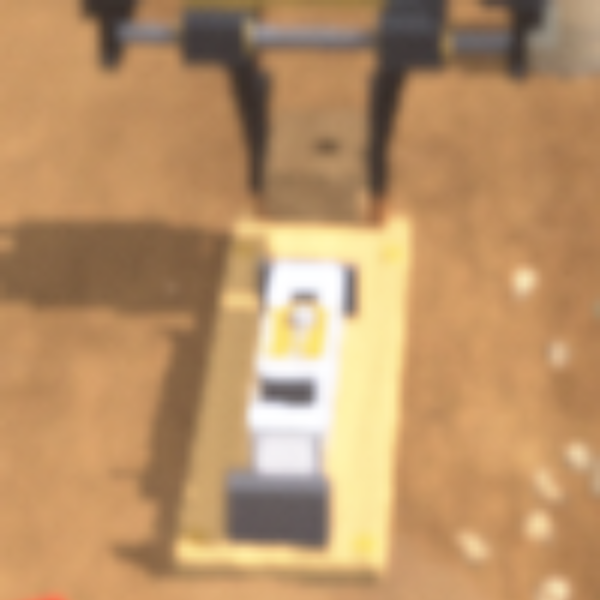

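```bash
python3 - <<'E'
from h import *
np.set_printoptions(precision=4,suppress=True)
print(ray("wrist",(259,254),.0797),ray("wrist",(374,254),.0797),ray("wrist",(268,239),.0497),ray("wrist",(367,238),.0497))
print(ray("wrist",(244,212),.042),ray("wrist",(382,212),.042))
E
```

```text
[0.5162 0.1681 0.0797] [0.5559 0.1667 0.0797] [0.5159 0.1657 0.0497] [0.5571 0.1647 0.0497]
[0.5055 0.176  0.042 ] [0.5645 0.174  0.042 ]
```

Request:
play_rows(targets=[[-0.001,0.0005,-0.012,0,0,0],[0,0,-0.012,0,0,0],[0,0,-0.006,0,0,0],[0,0,-0.003,0,0,0]])

```text
time_s: 19.4
ee_pos: [0.533, 0.1406, 0.2028]
tcp_rot: [[0.999, 0.003, 0.034], [-0.034, -0.002, 0.999], [0.003, -1.0, -0.002]]
wrist_force: [-0.2, 0.7, -0.2]
opening: 0.0416
```

Request:
play_rows(targets=[[0,0,-0.0015,0,0,0]])

```text
time_s: 19.52
ee_pos: [0.5329, 0.1406, 0.2009]
tcp_rot: [[0.999, 0.003, 0.034], [-0.034, -0.002, 0.999], [0.003, -1.0, -0.002]]
wrist_force: [0.4, -0.6, -0.1]
opening: 0.0418
```

Request:
play_rows(targets=[[0,0,-0.001,0,0,0]])

```text
time_s: 19.65
ee_pos: [0.533, 0.1406, 0.2]
tcp_rot: [[0.999, 0.003, 0.034], [-0.034, -0.002, 0.999], [0.003, -1.0, -0.002]]
wrist_force: [-5.0, -1.9, 13.8]
opening: 0.0416
```

Seated on the board. I ease off and release. The fingers only need to open to about 58 mm.

Request:
play_rows(targets=[[0,0,0.0003,0,0,0],[0,0,0,0,0,0],[0,0,0,0,0,0],[0,0,0,0,0,0]], jaw=0.4)

```text
time_s: 20.15
ee_pos: [0.5333, 0.1408, 0.201]
tcp_rot: [[0.999, 0.004, 0.034], [-0.034, -0.002, 0.999], [0.004, -1.0, -0.002]]
wrist_force: [-0.2, -0.6, -0.7]
opening: 0.0601
```

Request:
play_rows(targets=[[0,0,0.01,0,0,0],[0,0,0.03,0,0,0],[0,0,0.04,0,0,0],[0,-0.04,0.04,0,0,-0.05],[0,-0.05,0.02,0,0,-0.05],[0,-0.05,0,0,0,-0.05],[0,-0.03,0,0,0,0],[0,0,0,0,0,0]])

```text
time_s: 21.15
ee_pos: [0.5318, -0.0329, 0.3515]
tcp_rot: [[0.983, 0.009, 0.185], [-0.185, -0.002, 0.983], [0.01, -1.0, -0.0]]
wrist_force: [-0.2, 0.5, -0.8]
opening: 0.0612
```

```bash
python3 - <<'E'
from h import *
np.set_printoptions(precision=4,suppress=True)
s=robot.sense();print(s["ee_pos"],s["time_s"],s["wrist_force"],s["opening"])
import pickle;c=robot.get_calibration("wrist");pickle.dump(c,open("w10.pkl","wb"))
w=robot.snapshot("wrist")[:,:,::-1];sd=robot.snapshot("side")[:,:,::-1];t=robot.snapshot("top")[:,:,::-1]
cv2.imwrite("pics/w10f.png",w);cv2.imwrite("pics/t10f.png",t)
o=np.zeros((600,800,3),np.uint8);o[:300,:400]=cv2.resize(w,(400,300));o[:300,410:680]=cv2.resize(sd[190:275,285:361],(270,300));o[302:600,:700]=cv2.resize(t[225:285,195:336],(700,298))
cv2.imwrite("pics/w10.png",o)
E
```

```text
[ 0.5318 -0.0329  0.3515] 21.15 [-0.2493  0.539  -0.756 ] 0.06115908686794306
```

View pics/w10.png

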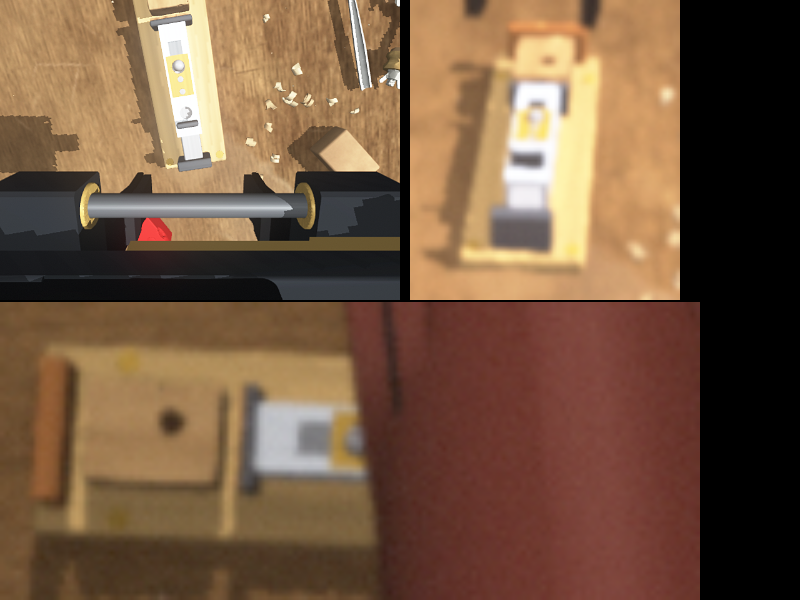

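View pics/w10f.png

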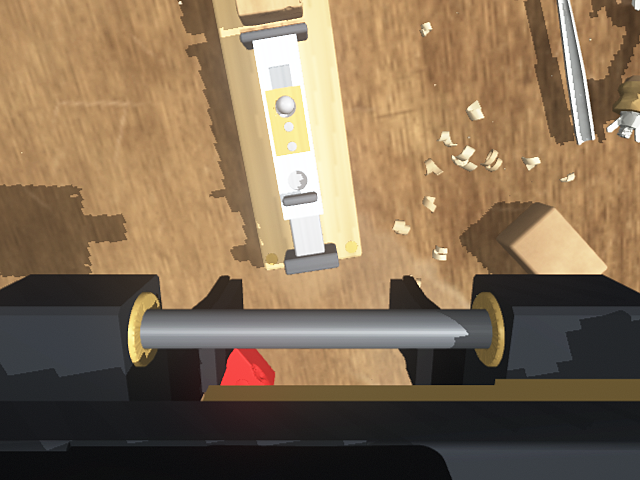

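The block lies flat between fence and pad, with its top face at crop x 83–222 and y 380–482. The button's dome stands up in the brass hole at wrist (286,104). I do one last numeric check before handing in.

```bash
python3 - <<'E'
from h import *
np.set_printoptions(precision=4,suppress=True)
k=lambda x,y:(195+x*141/700,225+(y-302)*60/298)
P=[ray("top",k(*p),.042) for p in [(83,378),(224,386),(220,486),(84,480)]]
print(np.array(P),np.mean(P,0))
c=np.mean(P,0)-[.5345,.1745,.042]; print("rel fence (approx axes)",c)
E
```

```text
[[0.555  0.1685 0.042 ]
 [0.5523 0.1109 0.042 ]
 [0.5112 0.1113 0.042 ]
 [0.5131 0.1665 0.042 ]] [0.5329 0.1393 0.042 ]
rel fence (approx axes) [-0.0016 -0.0352  0.    ]
```

```bash
python3 -c "
from rig import robot
print(robot.hand_in())"
```

```text
the job is handed in; nothing more can be done
None
```

I let the bench stop out to its next hole, laid the bored block between the pad and the fence, and handed the job in after about 21 s.

- **Stop:** The button was pressed in with a fingertip and the tube pushed off its first hole. It then slid about 49 mm, until the button popped up in the brass plate's hole and the tube locked.
- **Final pictures:** The button's dome stands up in the brass hole. The block lies flat and lengthwise, about 35 mm from the fence face and 2 mm off the centre line, with roughly 6–8 mm free at each end. The robot is clear of everything. The bystanders visible in the last pictures appear to be where they were, though I did not measure this.

**What went wrong:**
- **First attempt:** With the gripper shut, the push stalled, so I redid it with a single finger.
- **Force limit:** On the second attempt one downward press read 21.3 N on the wrist in z, or about 22.3 N with the sideways part included. That is over the 20 N I was asked to keep to and at the 22 N failure limit. I eased off at once. I saw no sign of a stop, but I cannot rule out that it counted as a failure.

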